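# Balance two rotors on the knife edge and reject the faulty one

## Robot

A 6-joint arm with a two-finger parallel gripper is mounted at the origin on a cart in front of the work surface, level with it; the furniture and walls round the work are solid. World frame = base frame: x ahead of the robot, y to its left, z up, the work surface at z = 0. Lengths are in m, angles in rad, forces in N, time in s.
With the tool pointing down it reaches from about 0.35 to 0.85 m from the base axis. Payload 8.1 kg.
Tool frame: the origin (TCP) lies on the centre line of the jaws, within the pads' length; the fingertips stand env.tip_reach ahead of it and the grasp point (between the pads) lies 6 mm ahead of it (env.tip_reach is the distance from the TCP to the fingertips, in m); x points along the fingers, y is the direction in which the jaws open and shut, and the axes are right-handed (so a half turn about x gives the same grasp; the last joint's range is limited). The gripper opens to 93 mm and grips with 3 to 60 N. Pads are 15 mm wide; open, the fingers measure 128 mm over their backs; the gripper's body (75 mm by 188 mm) begins 65 mm behind the grasp point.
Start: joints at [1.229, 0.13, 1.488, -0, 1.523, -0.085], TCP at [0.152, 0.58, 0.244] pointing down, gripper open.
Joint ranges: [-2.96, 2.96], [-0.89, 2.26], [0.02, 2.5], [-1.34, 4.48], [0, 2.73], [-2.66, 2.66]. Speed limits (rad/s): [2.39, 2.39, 2.79, 3.14, 3.14, 3.14].

## Interface

Orientations are given as a unit quaternion [w, x, y, z].
In Python, from bench import env, eyes gives the robot as it stands. The module is installed in compiled form; this text tells all that it offers.
- The arm moves only by the tool play_rows, never from a script. Its argument "moves" is a list of rows, each a list of 2 entries, a list of its own where there are three numbers: the shift along the tool's x, y, z in m, then the turn, a rotation vector about the tool's x, y, z in degrees. A call has 1 to 12 rows; each row is the pose to reach, as a shift and turn from the pose commanded when the call began, along the tool's axes at that moment; what a row does not reach only later rows make up. A row lasts 1/12 s, in which the tool goes at most 41.7 mm and 7.16 degrees, less where a joint would pass 70% of its speed; a pose out of reach is approached as far as the arm can. A call with a gripper value outside its range is refused whole. "fingers" is the opening in per cent of the stroke, from 0 (shut) to 100 (fully open), set as the call begins (left out, the last holds). The fingers move at their own pace and stop on an object; the grip force is fixed at half the most. Time passes only in rows, so rows that repeat a pose let the fingers close. It gives the time, the measured TCP pose, the force and the opening at its end, in the units of the state.
- env.get_obs(): the state, without advancing time (a new reading comes with each control period).
- eyes.get_image(name): name is "scene" or "top" or "wrist"; returns a dict with "pixels" (384x512x3 uint8, red, green, blue), "intrinsics" (3x3 intrinsics, pixels), "world_to_cam" (4x4, takes a point from world to camera coordinates); the wrist camera has in their place "hand_eye" (4x4, takes a point from camera to tool coordinates, whose origin is the TCP and whose axes are the tool frame's). Camera axes: x right, y up, looking along -z (the intrinsics and any distortion apply to the point x, -y, -z); pixel columns grow to the right and rows downward; lengths in m; the calibration is good to about 2 mm. A picture is of the moment at which its call begins: read the wrist's pose just before it. There is no depth.
- env.sign_off(): hands the job in, once; it reports no verdict.
The state is a dict: "t": time; "joints": joint angles; "dq": joint speeds; "effort": joint torques, N m; "tcp_pos": TCP position; "ee_rot": TCP orientation; "force": force on the tool from outside, world axes, zero at the start; "moment": the same for the moment, N m; "finger_gap": opening from 0.0 (shut) to 1.0 (fully open).
Only numpy, scipy, OpenCV 4.12 (cv2) and the standard library are available. Lean on these libraries where they do the work, as an engineer would, in place of code of your own. Each camera call takes 0.05 s, during which the arm holds its last target.

## Task

One of the two two-armed rotors is heavier at one end. Try a rotor on the knife-edge balance before rejecting anything: set it on the middle of the beam with its arms along the beam, let go and see whether the beam stays about level or tips over to its stop. Finish with the good rotor lying centred along the beam, the beam about level, and the off-centre rotor in the steel tray.

Things in the scene. Friction and masses are not known exactly. Their poses are not given: they have to be found in the camera images.
- rotor_a_mid (a point): one of two aluminium rotors that look alike, 120 mm long over two arms with 34 mm round end lobes, arms and lobes up to 16 mm high, 0.25 kg; a square hub 34 x 34 mm (round foot 40 mm across) rises to 40 mm: grip it there. Point: geometric centre, 20 mm above its underside; z up, y along the arms, x square to two hub sides. One of the two, unknown which, has its mass 25 mm off centre along the arms
- rotor_b_mid (a point): one of two aluminium rotors that look alike, 120 mm long over two arms with 34 mm round end lobes, arms and lobes up to 16 mm high, 0.25 kg; a square hub 34 x 34 mm (round foot 40 mm across) rises to 40 mm: grip it there. Point: geometric centre, 20 mm above its underside; z up, y along the arms, x square to two hub sides. One of the two, unknown which, has its mass 25 mm off centre along the arms
- beam_top (a point): centre of the flat top of the balance's steel beam (fine dark line across it), 70 mm above the bench; beam 132 mm long (y), 46 mm wide (x), 8 mm thick, rocking on a knife edge along x, 15 mm under this point; grey base 110 x 132 mm, fixed to the bench. z square to the beam's top. Nothing on the balance stands higher than the beam
- beam (a joint): tilt of the beam, rad: 0 level, stops at -0.2 and 0.2 (positive: its +y end up). A weak spring levels it when empty. The faulty rotor set on the middle tips it beyond 0.15; the good one, within 10 mm of the middle, leaves it within 0.11. It settles within a second
- reject_tray_in (a point): centre of the inner floor (4 mm above the bench) of the low open square steel tray for rejects, fixed to the bench: 170 x 170 mm outside, walls 4 mm thick, 30 mm high; x and y along its sides, z up

How it is judged:
By the outcome, as a careful person would: the job done as asked, in the order asked, and still so for the second after the job is handed in, with the robot touching nothing.
It also fails if it takes over 61 s, if anything falls off the work surface, if the arm or the gripper's body presses on something with over 40 N, if the wrist force passes 120 N, or if a joint passes its speed limit or range.

## Working session

There is one attempt and no reset: what is moved stays moved. The work goes in short steps, Python scripts to look and compute and a tool call to move; the robot and the scene stay as the last step left them, time stands still between calls to the robot, and variables do not carry over. Pictures are saved under pics/ and viewed, and the job is handed in when it is done.

Besides the shell and the picture viewer there is one more tool, called by a JSON object that holds its "api" and its "payload". play_rows: Moves the arm, as the interface text tells. Its arguments: {"type":"object","properties":{"moves":{"type":"array","items":{"type":"array"}},"fingers":{"type":"number"}},"required":["moves"]}

```bash
mkdir -p pics
cat > h.py <<'E'
import numpy as np, cv2
from bench import env, eyes
from scipy.spatial.transform import Rotation as R
def cam(n):
    o=env.get_obs(); d=eyes.get_image(n)
    if n=="wrist":
        T=np.eye(4); q=o["ee_rot"]; T[:3,:3]=R.from_quat([q[1],q[2],q[3],q[0]]).as_matrix(); T[:3,3]=o["tcp_pos"]
        c2w=T@np.array(d["hand_eye"])
    else: c2w=np.linalg.inv(np.array(d["world_to_cam"]))
    return np.array(d["pixels"]),np.array(d["intrinsics"]),c2w
def ray(px,K,c2w,z):
    v=np.linalg.inv(K)@np.array([px[0],px[1],1.]); v=c2w[:3,:3]@np.array([v[0],-v[1],-v[2]])
    o=c2w[:3,3]; return o+v*(z-o[2])/v[2]
def proj(p,K,c2w):
    c=np.linalg.inv(c2w)@np.append(p,1); u=K@np.array([c[0],-c[1],-c[2]]); return u[:2]/u[2]
def save(n,im,s=1): cv2.imwrite("pics/"+n,cv2.resize(im,None,fx=s,fy=s)[:,:,::-1])
E
python3 - <<'E'
from h import *
print(env.tip_reach, env.get_obs())
for n in ["top","scene"]:
    im,K,c=cam(n); save(n+"0.png",im,1.5); print(n,K,c); np.savez(n+"0.npz",im=im,K=K,c=c)
print(env.get_obs()["t"])
E
```

```text
0.025 {'t': 0.0, 'joints': array([ 1.22856928e+00,  1.31100547e-01,  1.48926146e+00, -1.35841906e-05,
        1.52300105e+00, -8.53677676e-02]), 'dq': array([-0.00093279, -0.00082982,  0.00023641, -0.00073596, -0.00174915,
        0.00038275]), 'effort': array([-8.42524787e-04, -5.59874046e+01, -4.91731811e+01,  7.64328288e-02,
        3.65596369e-02, -1.19225929e-04]), 'tcp_pos': array([0.15221737, 0.57983811, 0.2426334 ]), 'ee_rot': array([ 0.70115486,  0.08995106,  0.70141109, -0.09117646]), 'force': array([ 0.81030123, -0.24442258, -0.12425158]), 'moment': array([0.02929427, 0.06114027, 0.00010889]), 'finger_gap': 0.9936905661745644}
top [[400.71952543   0.         256.30796288]
 [  0.         400.71952543 189.10962854]
 [  0.           0.           1.        ]] [[ 0.01544949  0.98145326 -0.19107803  0.34542091]
 [-0.99972291  0.01855667  0.01448252  0.24749304]
 [ 0.01775969  0.19080133  0.981468    0.91948326]
 [ 0.          0.          0.          1.        ]]
scene [[464.7989093    0.         259.87600968]
 [  0.         464.7989093  194.82369355]
 [  0.           0.           1.        ]] [[ 0.78618658  0.47458211 -0.39583137  0.17053679]
 [-0.61772995  0.62204642 -0.48111118 -0.16915554]
 [ 0.01789873  0.62276005  0.78220813  0.75215226]
 [ 0.          0.          0.          1.        ]]
0.1
```

View pics/top0.png

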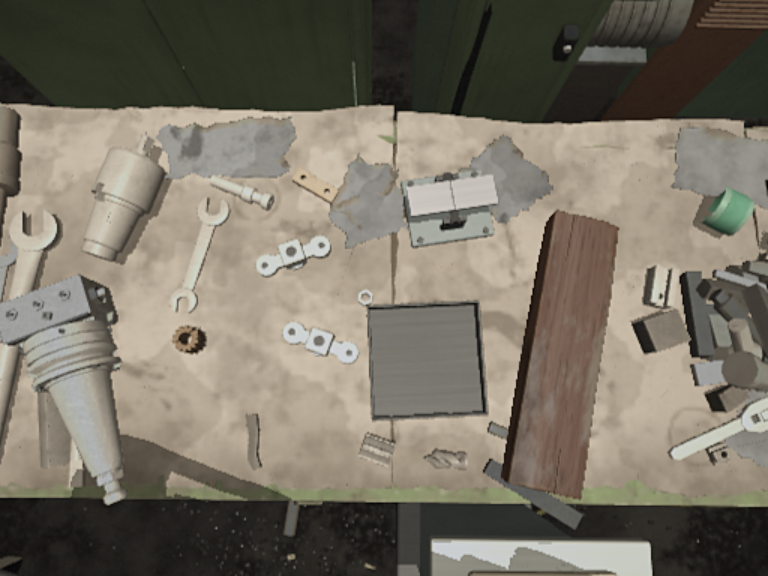

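View pics/scene0.png

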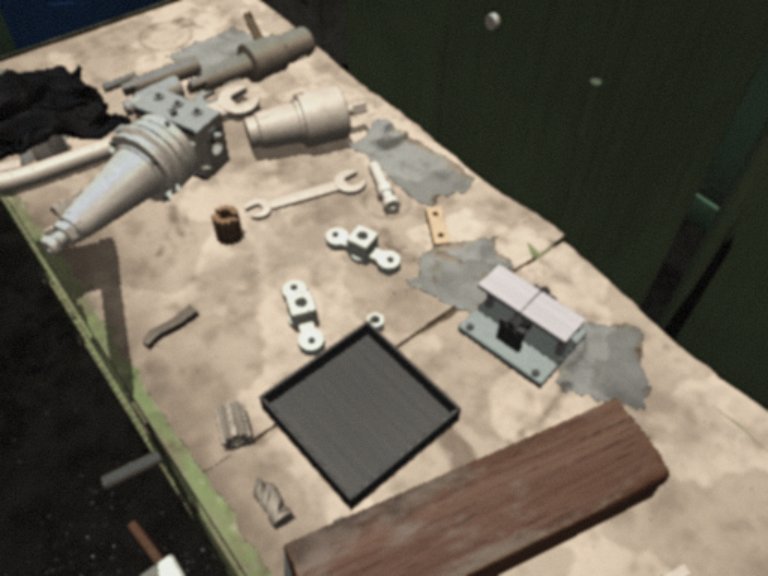

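Top view (1.5x scale): rotors at about (292,252) and (319,341), beam centre at about (450,193), tray at about (427,360). The scene view shows the same two rotors at (362,241) and (302,302). Next I measure them.

Run:
```python
from h import *
tiles=[]
for n,bs in [("top",[(160,145,85,55),(175,200,85,55),(260,100,85,70)]),("scene",[(205,140,75,55),(180,175,50,65),(295,170,100,90)])]:
    d=np.load(n+"0.npz"); im=d["im"];
    g=im.astype(int); m=((g.min(2)>165)&((g.max(2)-g.min(2))<28)).astype(np.uint8)
    row=[]
    for (x,y,w,h) in bs:
        a=im[y:y+h,x:x+w]; b=np.repeat((m[y:y+h,x:x+w]*255)[:,:,None],3,2)
        t=cv2.resize(np.vstack([a]),(256,int(256*h/w)),interpolation=cv2.INTER_CUBIC); t2=cv2.resize(b,(256,int(256*h/w)),interpolation=cv2.INTER_NEAREST)
        c=np.zeros((300,256,3),np.uint8); t=t[:300]; c[:t.shape[0]]=t[:300]; row.append(c)
        nc,l,s,ce=cv2.connectedComponentsWithStats(m[y:y+h,x:x+w])
        for i in range(1,nc):
            if s[i,4]>100:
                pts=np.argwhere(l==i)[:,::-1]+[x,y]; print(n,(x,y),s[i,4],ce[i]+[x,y],cv2.minAreaRect(pts.astype(np.float32)))
    tiles.append(np.hstack(row))
save("z0.png",np.vstack(tiles))
```

```text
top (160, 145) 507 [194.45364892 169.08086785] ((194.2505645751953, 168.31410217285156), (16.64864730834961, 51.56757354736328), 71.07535552978516)
top (175, 200) 350 [204.23714286 224.31142857] ((203.9398651123047, 224.02894592285156), (32.185569763183594, 14.724188804626465), 19.29004669189453)
top (175, 200) 200 [229.195 233.73 ] ((229.0, 234.0), (14.0, 18.0), 90.0)
top (260, 100) 541 [315.88909427 127.42144177] ((315.9459533691406, 127.17566680908203), (19.72787857055664, 28.441024780273438), 80.53767395019531)
top (260, 100) 559 [286.36135957 131.83005367] ((286.4999694824219, 131.5), (19.995519638061523, 28.96689796447754), 81.25383758544922)
scene (205, 140) 280 [233.34642857 156.96428571] ((233.92079162597656, 156.29209899902344), (33.73176193237305, 13.731513977050781), 5.710593223571777)
scene (205, 140) 170 [256.95294118 171.44117647] ((256.4200134277344, 171.9400177001953), (19.58795738220215, 11.716998100280762), 10.30484676361084)
scene (180, 175) 306 [198.36601307 197.70915033] ((198.42807006835938, 197.44175720214844), (23.504005432128906, 16.965919494628906), 65.55604553222656)
scene (180, 175) 224 [206.29017857 223.98660714] ((207.0, 223.5), (17.0, 16.0), 90.0)
scene (295, 170) 1321 [354.52384557 201.13853142] ((354.0596923828125, 200.4084930419922), (72.28943634033203, 19.9934024810791), 33.11134338378906)
scene (295, 170) 221 [332.50678733 227.66515837] ((333.6538391113281, 227.26919555664062), (49.645668029785156, 12.480754852294922), 33.690067291259766)
```

View pics/z0.png

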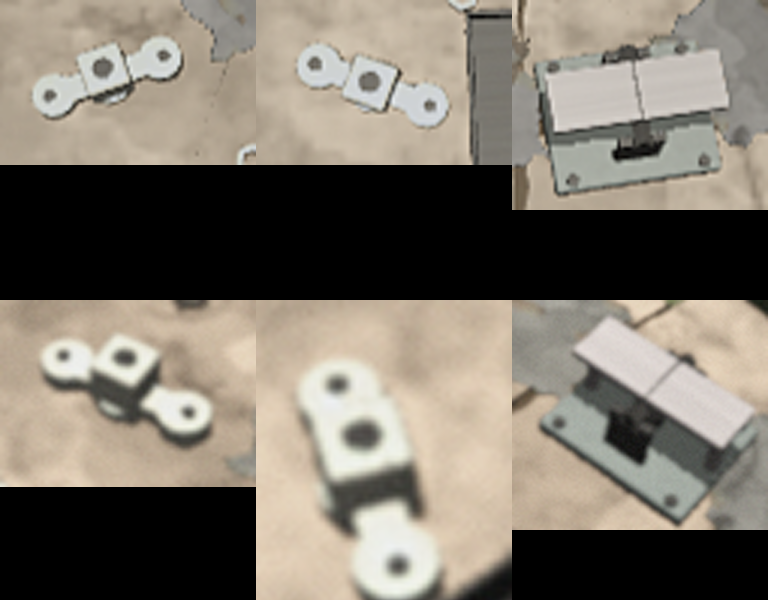

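Run:
```python
from h import *
D={n:np.load(n+"0.npz") for n in ["top","scene"]}
g={"top":dict(R1=[(176.3,176.6),(214.1,163.3),(194.2,167.6)],R2=[(194.6,220.9),(232.5,234.9),(212.5,227.2)]),
"scene":dict(R1=[(205+63/3.41,140+56/3.41),(205+188/3.41,140+112/3.41),(205+125/3.41,140+57/3.41)],
 R2=[(180+82/5.12,175+84/5.12),(180+142/5.12,175+266/5.12),(180+106/5.12,175+135/5.12)])}
for n in g:
  d=D[n]; gr=cv2.cvtColor(d["im"],cv2.COLOR_RGB2GRAY).astype(float)
  for r in g[n]:
    P=[]
    for k,(u,v) in enumerate(g[n][r]):
        rad=6 if k<2 else 6
        for it in range(4):
            ys,xs=np.mgrid[int(round(v))-4:int(round(v))+5,int(round(u))-4:int(round(u))+5]
            w=np.clip(175-gr[ys,xs],0,None)*((xs-u)**2+(ys-v)**2<16); 
            u,v=(xs*w).sum()/w.sum(),(ys*w).sum()/w.sum()
        p=ray((u,v),d["K"],d["c"],0.016 if k<2 else 0.04); P.append(p); print(n,r,k,np.round((u,v),1),np.round(p*1000,1))
    e=P[1]-P[0]; print("  mid",np.round((P[0]+P[1])*500,1),"len",np.hypot(*e[:2])*1000,"ang",np.degrees(np.arctan2(e[1],e[0])))
# beam
for n,b in [("top",(260,100,85,40)),("scene",(295,165,100,70))]:
    d=D[n]; im=d["im"].astype(int); m=np.zeros(im.shape[:2],np.uint8); x,y,w,h=b
    s=im[...,0]-im[...,1]; mm=((im.min(2)>150)&(s>-2)&(im.max(2)-im.min(2)<30)); m[y:y+h,x:x+w]=mm[y:y+h,x:x+w]
    m=cv2.morphologyEx(m,cv2.MORPH_CLOSE,np.ones((5,5),np.uint8)); m=cv2.morphologyEx(m,cv2.MORPH_OPEN,np.ones((5,5),np.uint8))
    cs,_=cv2.findContours(m,0,2); c=max(cs,key=cv2.contourArea); hl=cv2.convexHull(c)
    q=cv2.approxPolyDP(hl,4,True)[:,0]; print(n,q.tolist(),cv2.contourArea(c))
    W=[ray(p,d["K"],d["c"],0.07)*1000 for p in q]; print(np.round(W,0).tolist(), np.round(np.mean(W,0),1), np.round([np.linalg.norm(W[i]-W[i-1]) for i in range(len(W))],0))
    if n=="top":
        for nm,q in [("tray",[(368,305),(479,302),(487,412),(372,418)])]:
            W=[ray((p[0]/1.5,p[1]/1.5),d["K"],d["c"],0.03)*1000 for p in q]; print(nm,np.round(W,0).tolist(),np.mean(W,0))
```

```text
top R1 0 [176.  176.4] [547.7 419.6  16. ]
top R1 1 [213.9 163. ] [581.2 333.7  16. ]
top R1 2 [193.6 167.1] [564.5 376.7  40. ]
  mid [564.4 376.6  16. ] len 92.19832000703377 ang -68.69400645831942
top R2 0 [194.  220.7] [446.1 373.5  16. ]
top R2 1 [232.2 234.7] [416.  286.6  16. ]
top R2 2 [212.1 226.7] [430.8 330.1  40. ]
  mid [431.  330.1  16. ] len 91.92921121985341 ang -109.05924234800759
scene R1 0 [223.1 155.9] [546.2 416.7  16. ]
scene R1 1 [259.8 172.7] [579.7 330.6  16. ]
scene R1 2 [241.2 156.5] [563.1 373.2  40. ]
  mid [563.  373.6  16. ] len 92.40710853020099 ang -68.77308792629138
scene R2 0 [195.5 191.1] [445.  370.7  16. ]
scene R2 1 [207.3 226.6] [414.9 283.6  16. ]
scene R2 2 [200.3 201. ] [429.9 326.7  40. ]
  mid [430.  327.1  16. ] len 92.14769459772546 ang -109.0502108668065
top [[328, 116], [331, 135], [273, 137], [270, 120]] 1082.0
[[681.0, 76.0, 70.0], [637.0, 71.0, 70.0], [629.0, 200.0, 70.0], [669.0, 207.0, 70.0]] [654.  138.4  70. ] [131.  45. 129.  40.]
tray [[486.0, 259.0, 30.0], [493.0, 92.0, 30.0], [332.0, 83.0, 30.0], [321.0, 249.0, 30.0]] [407.75096459 170.55160395  30.        ]
scene [[321, 186], [335, 177], [388, 215], [373, 225]] 1291.5
[[622.0, 196.0, 70.0], [659.0, 197.0, 70.0], [673.0, 72.0, 70.0], [634.0, 73.0, 70.0]] [647.  134.4  70. ] [124.  37. 126.  38.]
```

```bash
cat >> h.py <<'E'
def go(pos,yaw):
    o=env.get_obs(); q=o["ee_rot"]; T=R.from_quat([q[1],q[2],q[3],q[0]]).as_matrix()
    best=None
    for k in (0,180):
        a=np.radians(yaw+k); y=np.array([np.cos(a),np.sin(a),0]); x=np.array([0,0,-1.]); G=np.column_stack([x,y,np.cross(x,y)])
        r=R.from_matrix(T.T@G).as_rotvec(degrees=True)
        if best is None or np.linalg.norm(r)<np.linalg.norm(best): best=r
    s=T.T@(np.array(pos)-o["tcp_pos"])
    print("t",round(o["t"],2),"tcp",np.round(o["tcp_pos"],4),"jawyaw",round(np.degrees(np.arctan2(T[1,1],T[0,1])),1),"shift",np.round(s,4),"turn",np.round(best,2),"rows",max(np.linalg.norm(s)/.0417,np.linalg.norm(best)/7.16))
E
python3 -c "
from h import *
go([.5635,.375,.20],21.3)"
```

```text
t 0.1 tcp [0.1522 0.5799 0.2427] jawyaw 75.3 shift [ 0.0428 -0.0936  0.4499] turn [5.399e+01 4.000e-02 9.000e-02] rows 11.066834034898967
```

{"api": "play_rows", "payload": {"moves": [[[0.003, -0.008, 0.04], [5, 0, 0]], [[0.007, -0.016, 0.08], [10, 0, 0]], [[0.011, -0.025, 0.12], [15, 0, 0]], [[0.015, -0.033, 0.16], [20, 0, 0]], [[0.019, -0.042, 0.2], [25, 0, 0]], [[0.023, -0.05, 0.24], [30, 0, 0]], [[0.027, -0.058, 0.28], [35, 0, 0]], [[0.031, -0.067, 0.32], [40, 0, 0]], [[0.035, -0.075, 0.36], [45, 0, 0]], [[0.039, -0.083, 0.4], [50, 0, 0]], [[0.043, -0.0936, 0.44], [54, 0, 0]], [[0.043, -0.0936, 0.45], [54, 0, 0]]], "fingers": 75}}

```text
t: 1.1
tcp_pos: [0.5679, 0.3707, 0.1986]
ee_rot: [0.582, 0.401, 0.582, -0.403]
force: [0.1, 0.6, -0.5]
finger_gap: 0.747
```

Run:
```python
from h import *
im,K,c=cam("wrist"); save("w1.png",im,1.5); np.savez("w1.npz",im=im,K=K,c=c)
go([.5635,.375,.06],21.3)
print(proj([.5635,.375,.04],K,c)*1.5,proj([.651,.1365,.07],K,c)*1.5)
```

```text
t 1.15 tcp [0.5675 0.3717 0.1988] jawyaw 21.0 shift [ 0.1388 -0.0024 -0.0048] turn [-0.34  0.09  0.08] rows 3.3317915117560615
[376.39526771 265.28907799] [373.24685307 598.26279374]
```

View pics/w1.png

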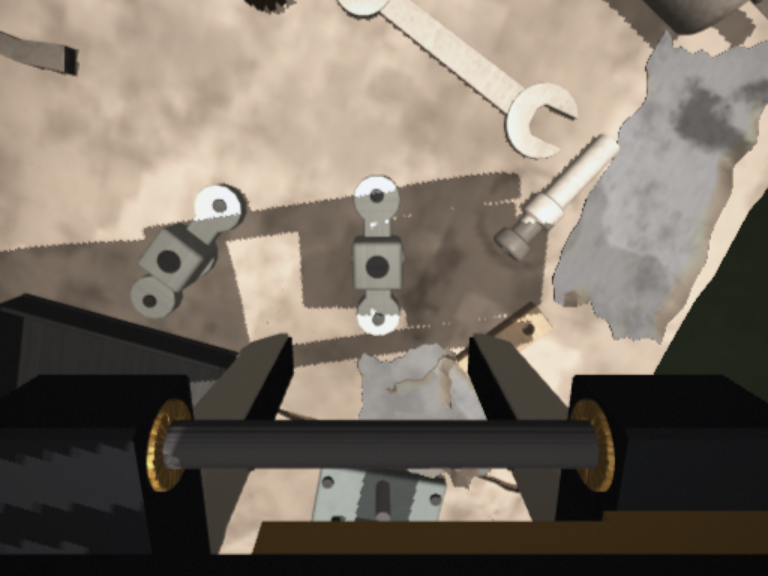

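The wrist view shows hub R1 at (377,267) against the predicted (376,265), with its arms vertical, so the calibration agrees within about 1 mm. I go down and grip it.

{"api": "play_rows", "payload": {"moves": [[[0.03, -0.002, -0.005], [0, 0, 0]], [[0.065, -0.002, -0.005], [0, 0, 0]], [[0.1, -0.002, -0.005], [0, 0, 0]], [[0.125, -0.002, -0.005], [0, 0, 0]], [[0.145, -0.002, -0.005], [0, 0, 0]], [[0.155, -0.002, -0.005], [0, 0, 0]], [[0.16, -0.002, -0.005], [0, 0, 0]], [[0.16, -0.002, -0.005], [0, 0, 0]]]}}

```text
t: 1.82
tcp_pos: [0.5592, 0.3796, 0.0398]
ee_rot: [0.584, 0.398, 0.584, -0.399]
force: [0.3, -1.4, -0.6]
finger_gap: 0.753
```

{"api": "play_rows", "payload": {"moves": [[[0, 0, 0], [0, 0, 0]], [[0, 0, 0], [0, 0, 0]], [[0, 0, 0], [0, 0, 0]], [[0, 0, 0], [0, 0, 0]], [[0, 0, 0], [0, 0, 0]], [[0, 0, 0], [0, 0, 0]]], "fingers": 10}}

```text
t: 2.32
tcp_pos: [0.5606, 0.3796, 0.0412]
ee_rot: [0.584, 0.399, 0.584, -0.399]
force: [2.4, 1.3, 0.5]
finger_gap: 0.371
```

{"api": "play_rows", "payload": {"moves": [[[-0.02, 0, 0], [0, 0, 0]], [[-0.05, 0, 0], [0, 0, 0]], [[-0.09, 0, 0], [0, 0, 0]], [[-0.13, 0, 0], [0, 0, 0]], [[-0.15, 0, 0], [0, 0, 0]], [[-0.15, 0, 0], [0, 0, 0]], [[-0.15, 0, 0], [0, 0, 0]]]}}

```text
t: 2.9
tcp_pos: [0.5609, 0.3799, 0.1921]
ee_rot: [0.584, 0.4, 0.583, -0.398]
force: [-0.7, 0.1, -3.2]
finger_gap: 0.362
```

Run:
```python
from h import *
for i in range(3): print(env.get_obs()["tcp_pos"],env.get_obs()["moment"],env.get_obs()["force"])
im,K,c=cam("wrist"); save("w2.png",im,1.5); np.savez("w2.npz",im=im,K=K,c=c)
o=env.get_obs()
p=np.array(o["tcp_pos"]);print(p)
a=np.radians(-68.7); 
for d in (0,.005): 
  q=p+[d*np.cos(a),d*np.sin(a),0]; print(proj(q,K,c)*1.5)
go([.651,.1365,.19],5.3)
```

```text
[0.5609081  0.37985794 0.19211687] [-0.0694541   0.10595147 -0.03301127] [-0.7172852   0.05412046 -3.21475991]
[0.5609081  0.37985794 0.19211687] [-0.0694541   0.10595147 -0.03301127] [-0.7172852   0.05412046 -3.21475991]
[0.5609081  0.37985794 0.19211687] [-0.0694541   0.10595147 -0.03301127] [-0.7172852   0.05412046 -3.21475991]
[0.55975762 0.37915703 0.18947155]
[375.49914208 381.56061897]
[375.54917135 394.48752578]
t 2.95 tcp [0.5598 0.3792 0.1895] jawyaw 21.3 shift [-0.0005 -0.0031  0.2592] turn [15.98  0.02  0.07] rows 6.2169024517556
```

View pics/w2.png

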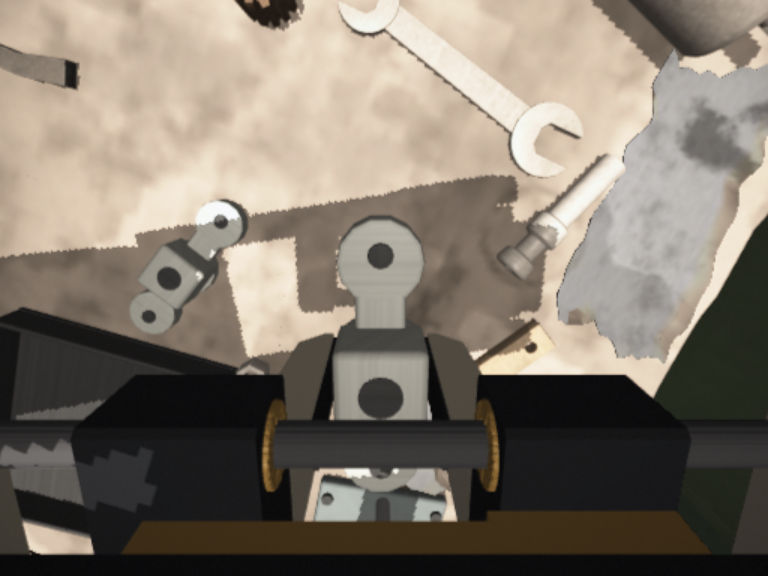

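Held rotor: its hub hole is at (381,398), about 6 mm ahead of the TCP along tool z, so I will allow for that. To measure the beam better with the wrist camera, I move past it first.

Run:
```python
from h import *
go([.661,.05,.26],5.3)
```

```text
t 2.95 tcp [0.5598 0.3792 0.1895] jawyaw 21.3 shift [-0.0704 -0.0252  0.3435] turn [15.98  0.02  0.07] rows 8.429815301636566
```

{"api": "play_rows", "payload": {"moves": [[[-0.02, 0, 0.02], [2, 0, 0]], [[-0.04, -0.003, 0.05], [3, 0, 0]], [[-0.06, -0.006, 0.085], [5, 0, 0]], [[-0.07, -0.009, 0.12], [7, 0, 0]], [[-0.07, -0.012, 0.16], [9, 0, 0]], [[-0.07, -0.015, 0.2], [11, 0, 0]], [[-0.07, -0.018, 0.24], [13, 0, 0]], [[-0.07, -0.021, 0.28], [15, 0, 0]], [[-0.07, -0.025, 0.315], [16, 0, 0]], [[-0.07, -0.025, 0.335], [16, 0, 0]], [[-0.07, -0.025, 0.343], [16, 0, 0]], [[-0.07, -0.025, 0.343], [16, 0, 0]]]}}

```text
t: 3.95
tcp_pos: [0.6606, 0.0487, 0.2571]
ee_rot: [0.521, 0.476, 0.523, -0.478]
force: [-0.1, 0.5, -2.9]
finger_gap: 0.359
```

{"api": "play_rows", "payload": {"moves": [[[0, 0, 0], [0, 0, 0]], [[0, 0, 0], [0, 0, 0]], [[0, 0, 0], [0, 0, 0]]]}}

```text
t: 4.2
tcp_pos: [0.6609, 0.0526, 0.2601]
ee_rot: [0.523, 0.476, 0.523, -0.476]
force: [-0.9, 0.5, -2.8]
finger_gap: 0.362
```

Run:
```python
from h import *
im,K,c=cam("wrist"); save("w3.png",im,1.5); np.savez("w3.npz",im=im,K=K,c=c)
go([.6505,.1425,.19],5.3)
print(proj([.651,.1365,.07],K,c)*1.5)
```

```text
t 4.25 tcp [0.661  0.0525 0.2604] jawyaw 5.4 shift [ 0.0704 -0.0019 -0.0906] turn [ 0.11 -0.02  0.02] rows 2.75158507239952
[377.26085991 145.68945398]
```

View pics/w3.png

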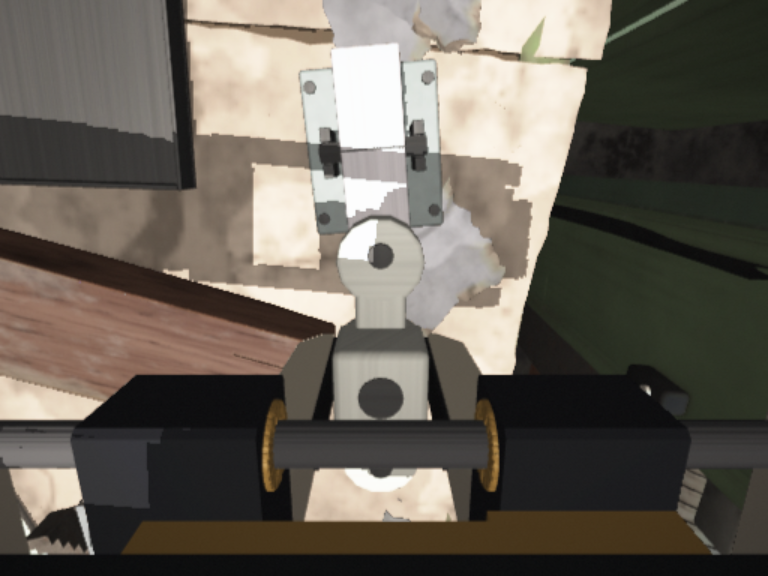

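Run:
```python
from h import *
d=np.load("w3.npz"); im=d["im"];K=d["K"];c=d["c"]
save("w3z.png",im[20:150,200:300],4)
for p in [(374,149),(342,151),(406,147),(333,46),(397,43),(346,220),(408,180)]:
    print(p,np.round(ray(np.array(p)/1.5,K,c,.07),4))
```

```text
(374, 149) [0.6489 0.1341 0.07  ]
(342, 151) [0.6267 0.1307 0.07  ]
(406, 147) [0.6711 0.1375 0.07  ]
(333, 46) [0.6161 0.1965 0.07  ]
(397, 43) [0.658  0.2022 0.07  ]
(346, 220) [0.6331 0.0829 0.07  ]
(408, 180) [0.6749 0.1153 0.07  ]
```

View pics/w3z.png

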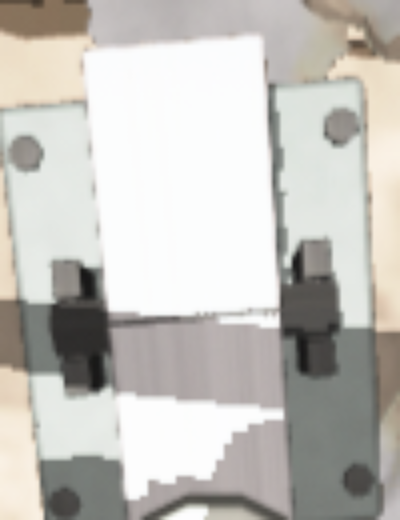

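Run:
```python
from h import *
d=np.load("top0.npz"); im=d["im"];K=d["K"];c=d["c"]
g=cv2.resize(im[100:160,260:345],None,fx=8,fy=8,interpolation=cv2.INTER_CUBIC); cv2.imwrite("pics/tz.png",g[:,:,::-1])
d=np.load("scene0.npz"); g=cv2.resize(d["im"][170:250,300:400],None,fx=7,fy=7,interpolation=cv2.INTER_CUBIC); cv2.imwrite("pics/sz.png",g[:,:,::-1])
```

```text
(no output)
```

View pics/tz.png

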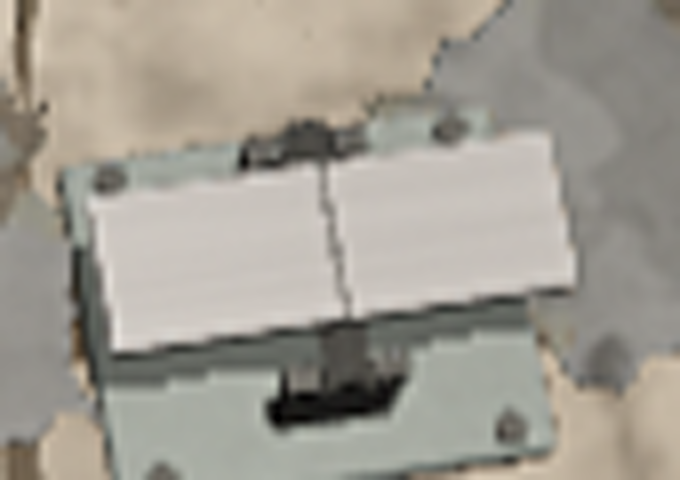

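View pics/sz.png

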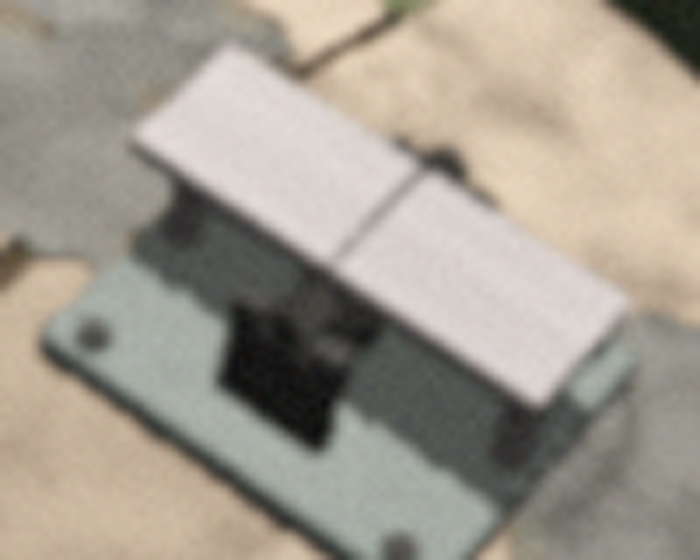

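Run:
```python
from h import *
for n,x0,y0,s,P in [("top",260,100,8,[(90,200),(548,130),(577,290),(113,355),(322,165),(349,318)]),("scene",300,170,7,[(228,44),(630,305),(543,400),(135,132),(425,170),(335,262)])]:
    d=np.load(n+"0.npz")
    W=np.array([ray((x0+(p[0]+.5)/s-.5,y0+(p[1]+.5)/s-.5),d["K"],d["c"],.07)[:2]*1000 for p in P])
    print(n,W.round(1).tolist(),W[:4].mean(0),W[4:].mean(0))
    for a,b in [(1,0),(2,3)]: e=W[b]-W[a]; print(np.hypot(*e),np.degrees(np.arctan2(e[1],e[0])))
    e=W[4]-W[5]; print("line",np.hypot(*e),np.degrees(np.arctan2(e[1],e[0])))
```

```text
top [[658.1, 204.9], [681.6, 76.3], [634.8, 69.1], [613.2, 198.1], [669.8, 140.0], [625.3, 132.7]] [646.93143828 137.10021605] [647.5649518  136.34188545]
130.68101876380413 100.3628240693891
130.8009558309733 99.48152256314745
line 45.14943578634614 9.258343407165118
scene [[656.8, 202.2], [678.1, 72.7], [637.5, 65.8], [614.6, 194.6], [668.0, 137.2], [626.5, 129.8]] [646.72347267 133.80126731] [647.24468974 133.48402394]
131.24730112487586 99.34025667344393
130.7812079930201 100.0932556191247
line 42.15127118491599 10.118709735219557
```

Run:
```python
from h import *
go([.6465,.141,.14],9.3)
```

```text
t 4.25 tcp [0.661  0.0525 0.2604] jawyaw 5.4 shift [ 0.1204 -0.006  -0.0894] turn [-3.89 -0.02  0.02] rows 3.600088200570453
```

{"api": "play_rows", "payload": {"moves": [[[0.005, -0.003, -0.03], [-1, 0, 0]], [[0.01, -0.006, -0.06], [-2, 0, 0]], [[0.03, -0.006, -0.08], [-4, 0, 0]], [[0.06, -0.006, -0.089], [-4, 0, 0]], [[0.09, -0.006, -0.089], [-4, 0, 0]], [[0.11, -0.006, -0.089], [-4, 0, 0]], [[0.12, -0.006, -0.089], [-4, 0, 0]], [[0.12, -0.006, -0.089], [-4, 0, 0]], [[0.12, -0.006, -0.089], [-4, 0, 0]], [[0.12, -0.006, -0.089], [-4, 0, 0]]]}}

```text
t: 5.08
tcp_pos: [0.6485, 0.1392, 0.1431]
ee_rot: [0.54, 0.459, 0.538, -0.457]
force: [0.8, -1.0, -1.8]
finger_gap: 0.366
```

Run:
```python
from h import *
im,K,c=cam("scene"); g=cv2.resize(im[120:260,260:420],None,fx=4.5,fy=4.2,interpolation=cv2.INTER_CUBIC); cv2.imwrite("pics/s4.png",g[:,:,::-1])
go([.6465,.141,.111],9.3)
```

```text
t 5.13 tcp [0.6487 0.1391 0.1433] jawyaw 9.3 shift [ 0.0323 -0.002  -0.0023] turn [-0.01  0.01 -0.23] rows 0.7789025454321673
```

View pics/s4.png

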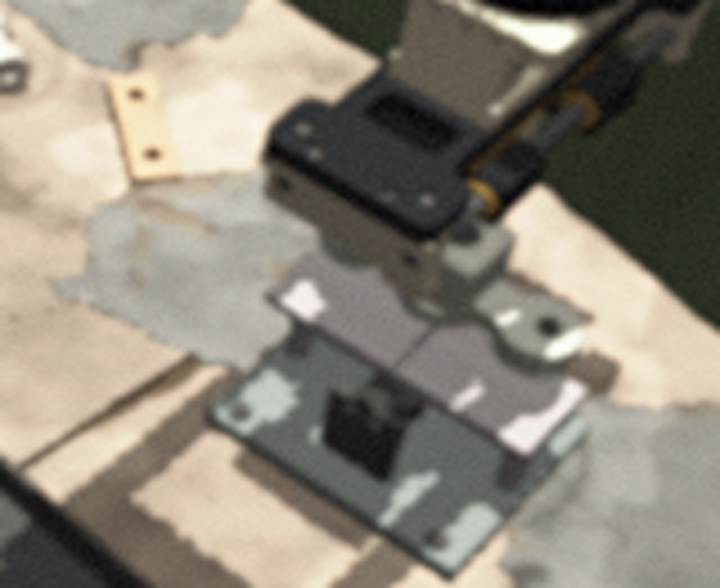

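The scene view shows the rotor held level above the beam, aligned along it. I go down slowly.

{"api": "play_rows", "payload": {"moves": [[[0.008, -0.001, -0.001], [0, 0, 0]], [[0.016, -0.001, -0.001], [0, 0, 0]], [[0.022, -0.001, -0.001], [0, 0, 0]], [[0.024, -0.001, -0.001], [0, 0, 0]], [[0.024, -0.001, -0.001], [0, 0, 0]], [[0.024, -0.001, -0.001], [0, 0, 0]]]}}

```text
t: 5.63
tcp_pos: [0.6458, 0.1396, 0.1162]
ee_rot: [0.539, 0.458, 0.539, -0.458]
force: [0.5, 0.1, -3.2]
finger_gap: 0.364
```

Run:
```python
from h import *
im,K,c=cam("scene"); g=cv2.resize(im[150:250,290:420],None,fx=5.5,fy=5.5,interpolation=cv2.INTER_CUBIC); cv2.imwrite("pics/s5.png",g[:,:,::-1])
go([.6465,.141,.111],9.3)
im,K,c=cam("top"); g=cv2.resize(im[90:170,250:350],None,fx=7,fy=7,interpolation=cv2.INTER_CUBIC); cv2.imwrite("pics/t5.png",g[:,:,::-1])
go([.6465,.141,.111],9.3)
```

```text
t 5.68 tcp [0.6461 0.1397 0.1166] jawyaw 9.3 shift [ 0.0056  0.0006 -0.0013] turn [-0.01 -0.    0.  ] rows 0.1392554938823187
t 5.73 tcp [0.6463 0.1397 0.1169] jawyaw 9.3 shift [ 0.0059  0.0004 -0.0013] turn [-0.01  0.   -0.03] rows 0.14609590344873577
```

View pics/s5.png

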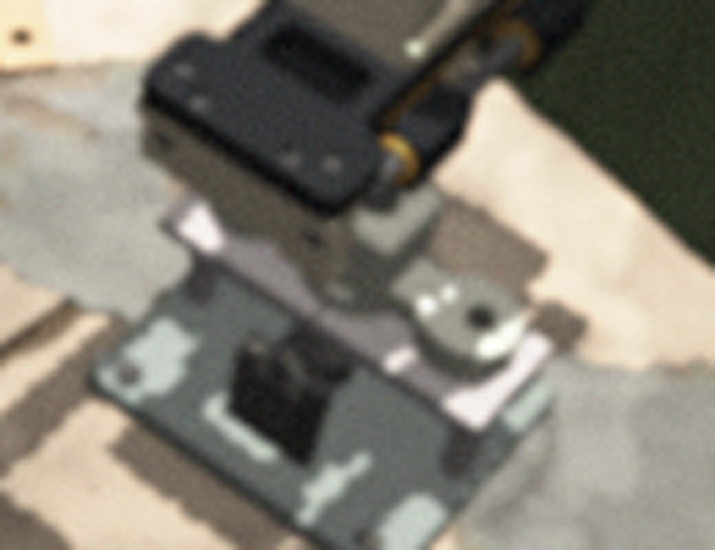

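View pics/t5.png

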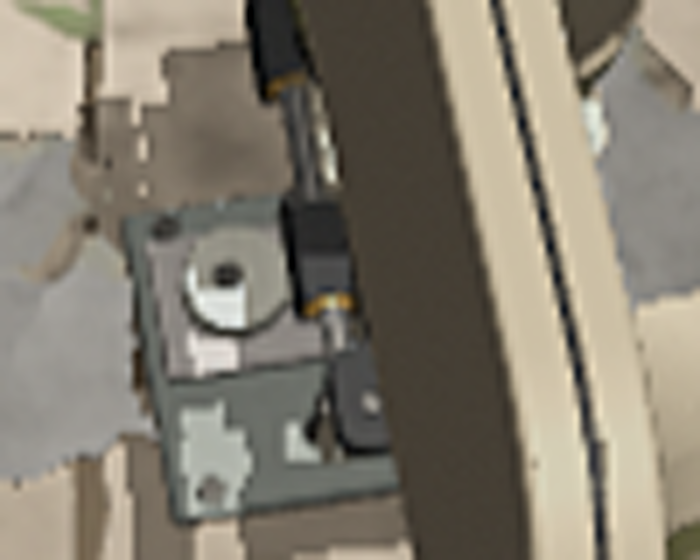

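Run:
```python
from h import *
ax=np.array([-np.sin(np.radians(9.3)),np.cos(np.radians(9.3))])
for n,x0,y0,s,p,sg in [("scene",290,150,5.5,(482,318),-1),("top",250,90,7,(228,275),1)]:
    d=np.load(n+"0.npz"); W=ray((x0+(p[0]+.5)/s-.5,y0+(p[1]+.5)/s-.5),d["K"],d["c"],.092)[:2]
    print(n,W, "centre",W-sg*.046*ax)
```

```text
scene [0.653655   0.08699935] centre [0.64622122 0.13239471]
top [0.64075659 0.18128133] centre [0.64819037 0.13588597]
```

By both cameras the rotor centre is within about 1 mm of the beam centre. I lower and release.

{"api": "play_rows", "payload": {"moves": [[[0.002, 0, -0.0005], [0, 0, 0]], [[0.004, 0, -0.0005], [0, 0, 0]], [[0.005, 0, -0.0005], [0, 0, 0]], [[0.0055, 0, -0.0005], [0, 0, 0]], [[0.0055, 0, -0.0005], [0, 0, 0]]]}}

```text
t: 6.15
tcp_pos: [0.646, 0.1402, 0.1113]
ee_rot: [0.539, 0.458, 0.539, -0.458]
force: [-1.1, 0.8, -0.6]
finger_gap: 0.363
```

{"api": "play_rows", "payload": {"moves": [[[0, 0, 0], [0, 0, 0]], [[0, 0, 0], [0, 0, 0]], [[0, 0, 0], [0, 0, 0]], [[0, 0, 0], [0, 0, 0]], [[0, 0, 0], [0, 0, 0]], [[-0.01, 0, 0], [0, 0, 0]], [[-0.025, 0, 0], [0, 0, 0]], [[-0.05, 0, 0], [0, 0, 0]], [[-0.085, 0, 0], [0, 0, 0]], [[-0.1, 0, 0], [0, 0, 0]], [[-0.1, 0, 0], [0, 0, 0]], [[-0.1, 0, 0], [0, 0, 0]]], "fingers": 70}}

```text
t: 7.15
tcp_pos: [0.647, 0.1403, 0.2136]
ee_rot: [0.54, 0.459, 0.538, -0.457]
force: [0.2, -0.9, -0.7]
finger_gap: 0.702
```

Run:
```python
from h import *
im,K,c=cam("scene"); g=cv2.resize(im[150:250,290:420],None,fx=5.5,fy=5.5,interpolation=cv2.INTER_CUBIC); cv2.imwrite("pics/s6.png",g[:,:,::-1])
go([.4305,.3285,.18],-19)
```

```text
t 7.2 tcp [0.646  0.1402 0.2115] jawyaw 9.3 shift [ 0.0314 -0.1823 -0.2207] turn [ 2.829e+01 -1.000e-02 -4.000e-02] rows 6.905409995461898
```

View pics/s6.png

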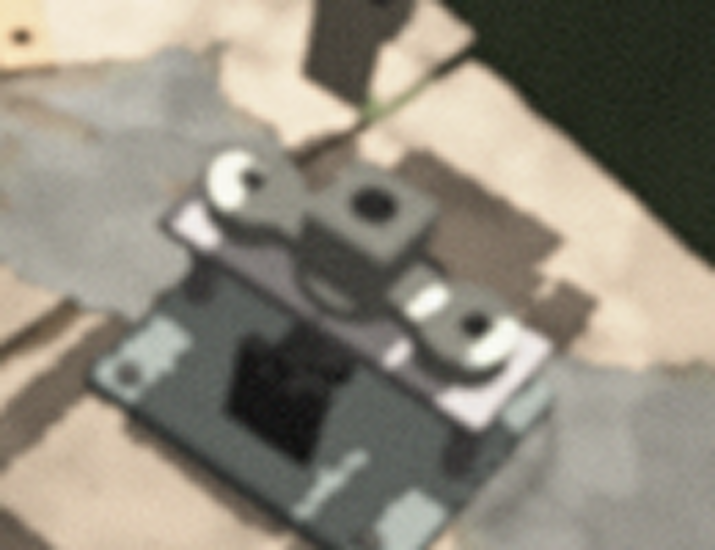

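The beam's corners sit at the same pixels as with the rotor held, so it looks level so far. I go to the second rotor and check again on the way.

{"api": "play_rows", "payload": {"moves": [[[0, -0.02, -0.024], [4, 0, 0]], [[0, -0.045, -0.055], [8, 0, 0]], [[0.005, -0.07, -0.085], [12, 0, 0]], [[0.01, -0.095, -0.115], [16, 0, 0]], [[0.015, -0.12, -0.145], [20, 0, 0]], [[0.02, -0.145, -0.175], [24, 0, 0]], [[0.03, -0.165, -0.2], [28, 0, 0]], [[0.031, -0.178, -0.215], [28.3, 0, 0]], [[0.031, -0.182, -0.221], [28.3, 0, 0]], [[0.031, -0.182, -0.221], [28.3, 0, 0]], [[0.031, -0.182, -0.221], [28.3, 0, 0]], [[0.031, -0.182, -0.221], [28.3, 0, 0]]], "fingers": 75}}

```text
t: 8.2
tcp_pos: [0.4316, 0.3281, 0.1799]
ee_rot: [-0.411, -0.576, -0.41, 0.576]
force: [0.0, -0.2, -0.5]
finger_gap: 0.749
```

Run:
```python
from h import *
im,K,c=cam("scene"); a=cv2.resize(im[150:250,290:420],None,fx=3,fy=3,interpolation=cv2.INTER_CUBIC)
im,K,c=cam("top"); b=cv2.resize(im[90:170,250:350],None,fx=3.75,fy=3.75,interpolation=cv2.INTER_CUBIC); np.savez("top7.npz",im=im)
cv2.imwrite("pics/st7.png",np.hstack([a,b])[:,:,::-1])
im,K,c=cam("wrist"); save("w7.png",im,1.5)
print(proj([.4305,.3285,.04],K,c)*1.5,proj([.446,.3715,.016],K,c)*1.5,proj([.4155,.285,.016],K,c)*1.5)
go([.4305,.3285,.04],-19)
```

```text
[377.36327335 280.8600559 ] [378.29609399 205.28904756] [377.77692392 334.15682149]
t 8.35 tcp [0.4317 0.3281 0.1802] jawyaw -19.1 shift [ 0.1402 -0.0013 -0.    ] turn [-0.1   0.   -0.01] rows 3.3617593934602685
```

View pics/st7.png

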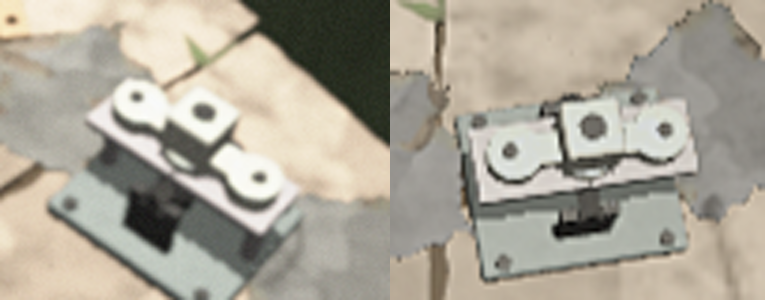

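View pics/w7.png

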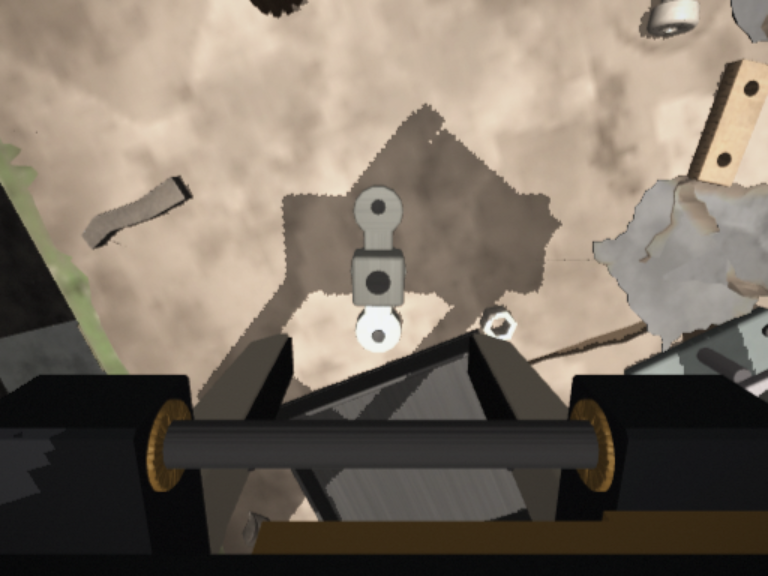

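R1 leaves the beam level: its corners have moved less than 1 px, where 0.2 rad of tilt would move them about 6 px. So R1 is the good rotor and R2 is the off-centre one. The wrist view shows R2's hub at (378,282), predicted (377,281). I grip R2.

{"api": "play_rows", "payload": {"moves": [[[0.03, -0.001, 0], [0, 0, 0]], [[0.065, -0.001, 0], [0, 0, 0]], [[0.095, -0.001, 0], [0, 0, 0]], [[0.115, -0.001, 0], [0, 0, 0]], [[0.13, -0.001, 0], [0, 0, 0]], [[0.138, -0.001, 0], [0, 0, 0]], [[0.14, -0.001, 0], [0, 0, 0]], [[0.14, -0.001, 0], [0, 0, 0]]]}}

```text
t: 9.02
tcp_pos: [0.4301, 0.3289, 0.0401]
ee_rot: [-0.41, -0.576, -0.41, 0.576]
force: [-0.1, 0.2, 1.0]
finger_gap: 0.75
```

{"api": "play_rows", "payload": {"moves": [[[0, 0, 0], [0, 0, 0]], [[0, 0, 0], [0, 0, 0]], [[0, 0, 0], [0, 0, 0]], [[0, 0, 0], [0, 0, 0]], [[0, 0, 0], [0, 0, 0]], [[0, 0, 0], [0, 0, 0]]], "fingers": 10}}

```text
t: 9.52
tcp_pos: [0.4299, 0.3293, 0.0405]
ee_rot: [0.411, 0.576, 0.411, -0.575]
force: [1.4, 0.5, 1.0]
finger_gap: 0.373
```

{"api": "play_rows", "payload": {"moves": [[[-0.02, 0, 0], [0, 0, 0]], [[-0.05, 0, 0], [0, 0, 0]], [[-0.09, 0, 0], [0, 0, 0]], [[-0.1, 0, 0], [0, 0, 0]], [[-0.1, 0, 0], [0, 0, 0]], [[-0.1, 0, 0], [0, 0, 0]]]}}

```text
t: 10.02
tcp_pos: [0.4298, 0.3293, 0.1398]
ee_rot: [0.411, 0.576, 0.411, -0.575]
force: [-0.8, 0.1, -2.8]
finger_gap: 0.357
```

Run:
```python
from h import *
im,K,c=cam("wrist"); save("w8.png",im,1.5)
print(env.get_obs()["moment"],env.get_obs()["force"])
d=np.load("top0.npz"); im=d["im"]; g=cv2.resize(im[190:290,235:335],None,fx=6,fy=6,interpolation=cv2.INTER_CUBIC); cv2.imwrite("pics/tray.png",g[:,:,::-1])
go([.4075,.170,.12],-19)
```

```text
[-0.04831874  0.1313733  -0.06966341] [-0.71032493 -0.43697044 -2.50388621]
t 10.07 tcp [0.4289 0.3287 0.1383] jawyaw -19.0 shift [0.0185 0.0315 0.157 ] turn [-0.01  0.1   0.08] rows 3.8649618604266482
```

View pics/w8.png

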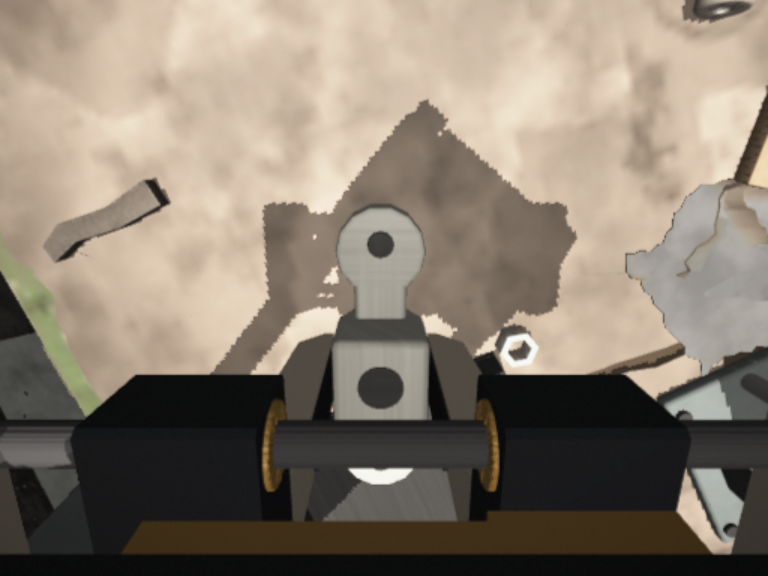

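View pics/tray.png

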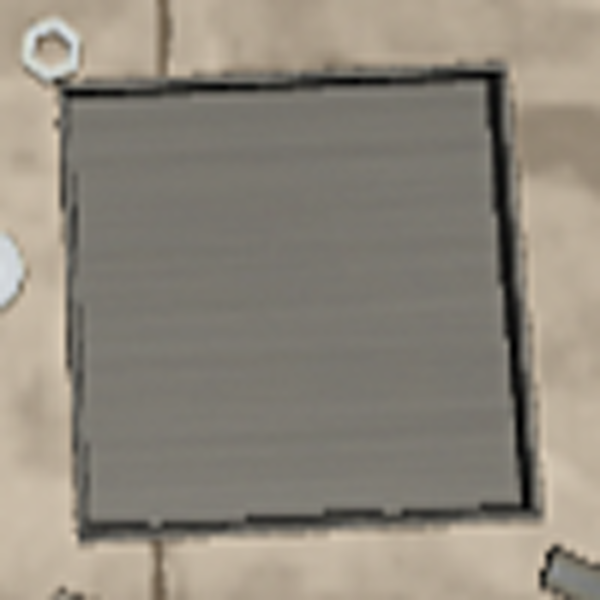

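R2 is held level, with its hub hole at (381,387), close to the TCP. In the top view the tray centre is at about (0.4075, 0.170). I carry R2 over the tray.

{"api": "play_rows", "payload": {"moves": [[[0, 0.006, 0.03], [0, 0, 0]], [[0, 0.014, 0.07], [0, 0, 0]], [[0, 0.022, 0.11], [0, 0, 0]], [[0, 0.028, 0.14], [0, 0, 0]], [[0.01, 0.0315, 0.155], [0, 0, 0]], [[0.03, 0.0315, 0.157], [0, 0, 0]], [[0.05, 0.0315, 0.157], [0, 0, 0]], [[0.07, 0.0315, 0.157], [0, 0, 0]], [[0.08, 0.0315, 0.157], [0, 0, 0]], [[0.085, 0.0315, 0.157], [0, 0, 0]], [[0.085, 0.0315, 0.157], [0, 0, 0]], [[0.085, 0.0315, 0.157], [0, 0, 0]]]}}

```text
t: 11.07
tcp_pos: [0.4082, 0.1706, 0.055]
ee_rot: [-0.411, -0.575, -0.411, 0.576]
force: [-0.4, -0.6, -1.8]
finger_gap: 0.365
```

Run:
```python
from h import *
im,K,c=cam("scene"); save("s9.png",im,1.5)
print(env.get_obs()["force"]);go([.4075,.170,.046],-19)
```

```text
[-0.21563005  0.35328932 -1.71527823]
t 11.12 tcp [0.4088 0.1708 0.0557] jawyaw -19.0 shift [ 0.0097 -0.001   0.0012] turn [ 0.   -0.02 -0.03] rows 0.2351358632122081
```

View pics/s9.png

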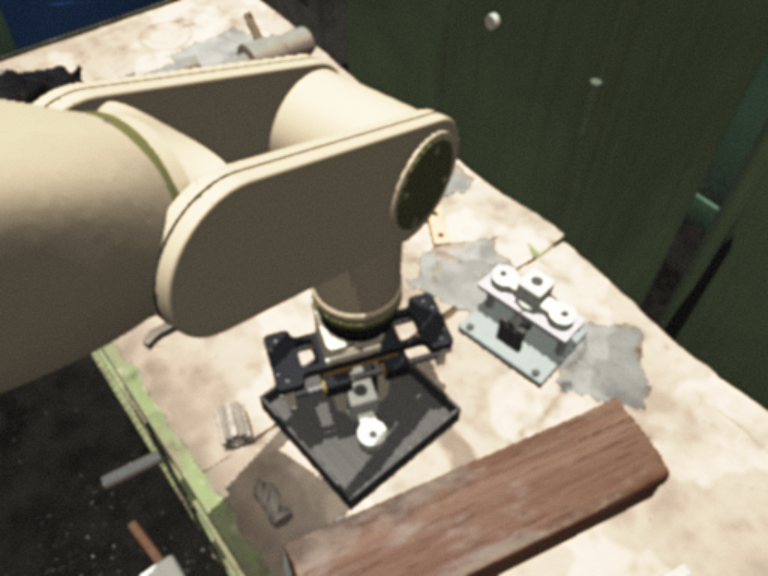

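The scene view shows R2 inside the tray with its lobe at (372,433), and the balance level with R1 on it at (536,285). I lower R2 the last 10 mm, release and retreat.

{"api": "play_rows", "payload": {"moves": [[[0.003, 0, 0], [0, 0, 0]], [[0.006, 0, 0], [0, 0, 0]], [[0.008, 0, 0], [0, 0, 0]], [[0.0095, 0, 0], [0, 0, 0]], [[0.0095, 0, 0], [0, 0, 0]], [[0.0095, 0, 0], [0, 0, 0]]]}}

```text
t: 11.62
tcp_pos: [0.4083, 0.1705, 0.0456]
ee_rot: [-0.411, -0.576, -0.411, 0.576]
force: [-0.5, -0.3, -2.3]
finger_gap: 0.364
```

{"api": "play_rows", "payload": {"moves": [[[0, 0, 0], [0, 0, 0]], [[0, 0, 0], [0, 0, 0]], [[0, 0, 0], [0, 0, 0]], [[0, 0, 0], [0, 0, 0]], [[-0.01, 0, 0], [0, 0, 0]], [[-0.03, 0, 0], [0, 0, 0]], [[-0.06, 0, 0], [0, 0, 0]], [[-0.1, 0, 0], [0, 0, 0]], [[-0.14, 0, 0], [0, 0, 0]], [[-0.17, 0, 0], [0, 0, 0]], [[-0.18, 0, 0], [0, 0, 0]], [[-0.18, 0, 0], [0, 0, 0]]], "fingers": 55}}

```text
t: 12.62
tcp_pos: [0.4104, 0.1711, 0.2301]
ee_rot: [0.411, 0.578, 0.41, -0.573]
force: [0.6, -0.0, -0.1]
finger_gap: 0.551
```

{"api": "play_rows", "payload": {"moves": [[[0, -0.03, -0.03], [0, 0, 0]], [[0, -0.05, -0.065], [0, 0, 0]], [[0, -0.07, -0.1], [0, 0, 0]], [[0, -0.09, -0.135], [0, 0, 0]], [[0, -0.1, -0.17], [0, 0, 0]], [[0, -0.1, -0.205], [0, 0, 0]], [[0, -0.1, -0.24], [0, 0, 0]], [[0, -0.1, -0.275], [0, 0, 0]], [[0, -0.1, -0.3], [0, 0, 0]], [[0, -0.1, -0.3], [0, 0, 0]], [[0, -0.1, -0.3], [0, 0, 0]]]}}

```text
t: 13.53
tcp_pos: [0.4106, 0.4866, 0.2222]
ee_rot: [-0.411, -0.574, -0.411, 0.577]
force: [0.2, -0.1, -0.3]
finger_gap: 0.546
```

Run:
```python
from h import *
im,K,c=cam("scene"); save("s10.png",im,1.5); np.savez("scene10.npz",im=im)
im,K,c=cam("top"); save("t10.png",im,1.5); np.savez("top10.npz",im=im)
g=cv2.resize(im[100:160,260:345],None,fx=8,fy=8,interpolation=cv2.INTER_CUBIC); cv2.imwrite("pics/tz10.png",g[:,:,::-1])
d=np.load("scene10.npz"); g=cv2.resize(d["im"][170:250,300:400],None,fx=7,fy=7,interpolation=cv2.INTER_CUBIC); cv2.imwrite("pics/sz10.png",g[:,:,::-1])
```

```text
(no output)
```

View pics/t10.png

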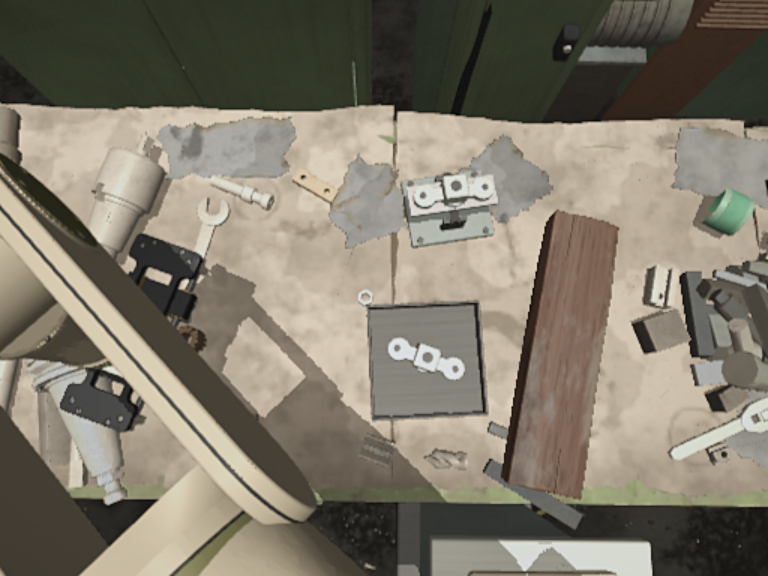

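View pics/tz10.png

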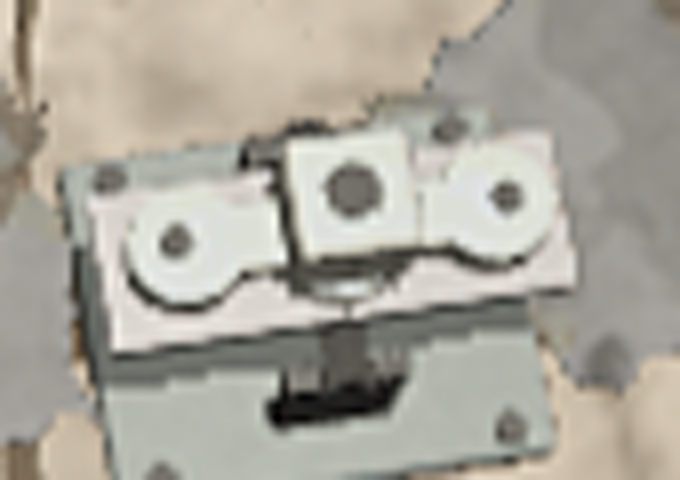

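View pics/sz10.png

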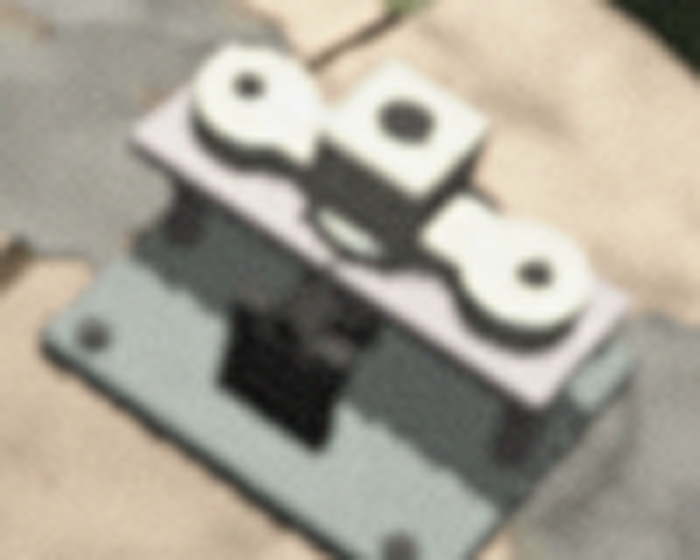

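Run:
```python
from h import *
for n,x0,y0,s,P in [("top",260,100,8,[(176,242),(508,197),(354,190)]),("scene",300,170,7,[(248,85),(536,273),(406,122)])]:
    d=np.load(n+"0.npz")
    W=np.array([ray((x0+(p[0]+.5)/s-.5,y0+(p[1]+.5)/s-.5),d["K"],d["c"],z)[:2]*1000 for p,z in zip(P,(.086,.086,.11))])
    e=W[0]-W[1]; print(n,W.round(1).tolist(),"mid",(W[0]+W[1])/2,np.hypot(*e),np.degrees(np.arctan2(e[1],e[0])))
```

```text
top [[640.7, 182.1], [655.6, 90.9], [647.7, 136.5]] mid [648.14634013 136.48881153] 92.36478618047425 99.30394470819583
scene [[639.5, 179.6], [654.5, 88.7], [646.4, 133.3]] mid [647.02925509 134.16028289] 92.12786085252544 99.3827658440461
```

```bash
python3 -c "
from h import *
print(env.get_obs()['t']); print(env.sign_off())"
```

```text
13.6333
the job is handed in; nothing more can be done
None
```

The job is done and handed in at 13.6 s. The good rotor lies centred along the level beam, and the off-centre rotor is in the steel tray.

I tried the rotor farther from the robot first. Released on the middle of the beam, it left the beam level, so it is the good one and I left it there. I then put the other rotor in the tray. I did not try that second rotor on the balance; it is the faulty one because only one of the two is.

**Last checks, top and scene cameras:**
- **Centring:** the good rotor's centre is within about 1 mm of the beam's centre, and its arms line up with the beam (99.3° against about 99.5°).
- **Level:** the beam's corners are at the same pixels as when it was empty. A tilt to the stop would have moved them about 6 pixels.
- **Tray:** the rejected rotor lies flat inside the walls, and the arm is clear of everything.

**Disagreements:**
- My first beam angle, from a rough outline, was about 4° off. I corrected it with the wrist view and the line across the beam before placing.
- I gripped the first rotor about 6 mm off its hub centre and allowed for that when placing it.
- The lobe holes measured 92 mm apart, where I expected 86 mm. Both cameras agreed, and the midpoint matched the hub.

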